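# Clear the frame press bed and arm it at the guarded switch

### The arm

A 6-joint arm with a two-finger parallel gripper is mounted at the origin on the work surface. World frame = base frame: x ahead of the robot, y to its left, z up, the work surface at z = 0. Lengths are in m, angles in rad, forces in N, time in s.
With the tool pointing down it reaches from about 0.275 to 0.75 m from the base axis. Payload 10.2 kg.
Tool frame: the origin (TCP) lies midway between the tips of the shut fingers; the grasp point (between the pads) lies 19 mm behind it (env.hold_point_z is the distance from the TCP to the grasp point, in m); x points along the fingers, z is the direction in which the jaws open and shut, and the axes are right-handed (so a half turn about x gives the same grasp; the last joint's range is limited). The gripper opens to 85 mm and grips with 20 to 120 N. Pads are 22 mm wide; open, the fingers measure 114 mm over their backs; the gripper's body (76 mm by 85 mm) begins 54 mm behind the grasp point. The pads swing forward as they close: fully open they stand 13 mm farther back than shut.
Start: joints at [-0.223, 0.313, 1.498, -0, 1.331, -0.223], TCP at [0.525, -0, 0.231] pointing down, gripper open.
Joint ranges: [-2.94, 2.94], [-0.97, 2.17], [0.19, 2.56], [-1.23, 4.37], [0.02, 3.11], [-2.88, 2.88]. Speed limits (rad/s): [2.39, 2.39, 3.01, 3.14, 3.14, 3.14].

### API

Orientations are given as a unit quaternion [x, y, z, w].
In Python, from bench import env, kinematics, monitor, eyes, job gives the robot as it stands. The module is installed in compiled form; this text tells all that it offers. Calls block until the motion is done:
- env.reach(position, orientation): joint-space move of the TCP to a pose.
- env.movel(position, velocity=0.15, frame=None, guard=None): straight line of the TCP; frame=None keeps the orientation; velocity is the mean speed in m/s. With guard (N) it stops when the force on the tool has changed by that much, and returns True; else False.
- env.set_joints(angles): joint-space move.
- env.release() and env.close_gripper(effort=None): open the fingers fully, or close them until they stop; effort is the grip in N (None keeps the last).
- env.hold(seconds).
- kinematics.ik(position, orientation): joint angles nearest the present ones, or None.
- monitor.sense(): the state.
- eyes.grab_frame(name): name is "scene" or "side" or "wrist"; returns a dict with "frame" (384x512x3 uint8, red, green, blue), "mtx" (3x3 intrinsics, pixels), "k1" (the pictures are not rectified: a ray, as slopes to the right and down, at radius r is drawn at 1 + k1 r^2 times it, then the intrinsics apply), "view" (4x4, takes a point from world to camera coordinates). Camera axes: x right, y down, z forward; pixel columns grow to the right and rows downward; lengths in m; the calibration is good to about 2 mm. A picture is of the moment at which its call begins. There is no depth.
A pose or a line that the arm cannot do raises env.MotionError and nothing moves.
- job.hand_in(): hands the job in, once; it reports no verdict.
The state is a dict: "clock": time; "joints": joint angles; "qvel": joint speeds; "joint_efforts": joint torques, N m; "position": TCP position; "ee_rot": TCP orientation; "contact_force": force on the tool from outside, world axes, zero at the start; "ft_torque": the same for the moment, N m; "finger_gap": opening from 0.0 (shut) to 1.0 (fully open).
Only numpy, scipy, OpenCV 4.12 (cv2) and the standard library are available. Lean on these libraries where they do the work, as an engineer would, in place of code of your own. Each camera call takes 0.05 s, during which the arm holds its last target.

### The job

Clear the press and arm it: slide the thin plywood plate along its channel until its near end clearly overhangs the robot-side end of the press bed, then take it across its width and lay it flat in the green tray. Then, at the blue console, lift the sprung red guard well up by its yellow bar, push the toggle beneath it fully over from left to right (as seen from the robot's side) while the guard is still up, and let the guard drop shut. Leave the other things on the bench where they are.

Things in the scene. Friction and masses are not known exactly. Their poses are not given: they have to be found in the camera images.
- press: Grey press bed, fixed, left or right. Origin on the bench under the middle of its far end; x points along the channel away from the robot, z up. The bed's flat top is 60 mm above the origin and runs from x = -250 (near end, yellow strip, robot side) to x = 0 mm, 116 mm wide (160 over its low side air cylinders). Rails 25 mm wide, 10 mm higher, leave a channel 66 mm wide about y = 0, open at both ends.
- plate: Loose plywood plate, 160 (x) x 60 (y) x 8 mm, about 70 g, lying in the channel between the rails; its sides cannot be gripped there. The bed behind its far end is free for a fingertip to push it. Origin: centre of its underside; x along its length, z up. It starts with its near end 15 to 45 mm inside the bed's near end. Its centre must stay on the bed (overhang under 80 mm) or it tips off.
- tray: Shallow green tray, fixed, between press and console: 210 (x) x 130 (y) mm outside, walls 5 mm thick and 18 mm high, floor 5 mm thick. Origin: centre of its underside; x along its length, z up.
- console: Blue switch console, fixed: 225 (x) x 170 (y) x 60 mm high, on the other side from the press. Origin: on the bench under the guard's hinge; x points away from the robot, from the guard's bar side to its hinge side; y left, z up; the box runs from x = -205 to +20 mm. A black block 34 x 44 (y) mm, top at 72 mm, stands under the toggle at x = -105 mm. Two hinge posts at x = +3, y = +-70 mm reach z = 102.
- guard_hinge (a point): On the guard's hinge axis, which runs along the console's y: at x = 0, y = 0, z = 90 mm in the console's frame. The guard is a translucent red hood 135 (x) x 150 (y) mm, its top 62 mm above the hinge axis, with a skirt 42 mm deep all round; below the skirt it is open.
- guard_bar (a point): Middle of the yellow bar (10 mm thick, 156 mm long, along y) at the foot of the guard's front; moves with it. Shut: at x = -135, z = 110 mm in the console's frame, 50 mm above the console top. A finger tilted forward can go in under the bar beside the toggle, lift the bar and, with the bar still resting on it, move sideways against the toggle.
- guard (a joint): Guard angle, rad: 0 shut, grows as the bar side lifts, stop at 1.5. Spring and weight always pull it shut (1 to 2 N at the bar); it does not stay open by itself, so keep it up with the finger while moving the toggle. Guard and toggle do not touch each other.
- toggle_tip (a point): Centre of the white ball (24 mm diameter) on the end of the toggle lever, which is 12 mm thick and 65 mm long from its pivot at x = -105, y = 0, z = 75 mm in the console's frame. It swings sideways, across the console. Off: it leans 0.3 rad to the left (+y), ball at about y = +19, z = 137 mm.
- toggle (a joint): Toggle angle, rad: 0 to 0.06 off (leaning to the console's +y, left), 0.6 fully over to the right (-y). Stays where it is left; about 1 N at the ball moves it; firm stops at both ends.
- jar: Bystander: amber glass jar, upright, 70 mm diameter, 110 mm high, about 65 mm beyond the console's hinge. Origin: near its foot. Not to be disturbed.
- tin: Bystander: tin can, upright, 72 mm diameter, 100 mm high, about 50 mm beyond the press's far end. Origin: near its foot. Not to be disturbed.
- moulding: Bystander: gilt moulding offcut, 120 x 36 x 24 mm, beyond the tray. Origin: near its foot. Not to be disturbed.
- brush: Bystander: flat brush with wooden handle, about 180 mm long, lying across the bench between the robot and the tray. Origin: near its foot. Not to be disturbed.
- plane: Bystander: wooden block plane, 150 x 50 x 70 mm, at the left. Origin: near its foot. Not to be disturbed.
- mallet: Bystander: hammer, about 220 mm long, lying at the right. Origin: near its foot. Not to be disturbed.
- pot: Bystander: terracotta cup, 76 mm diameter, 85 mm high, front left. Origin: near its foot. Not to be disturbed.
- tape: Bystander: cardboard ring, 90 mm diameter, 30 mm high, front right. Origin: near its foot. Not to be disturbed.

How it is judged:
On the way, in this order (a step that is already met when the one before it is completed fails the run):
1. the plate lies on the bed with its near end overhanging by at least 30 mm (x of plate in the frame of press below -0.2 m and z of plate in the frame of press between 0.055 and 0.066 m and angle between plate's own z axis and vertical below 0.1 rad), for 0.1 s.
2. the plate lies flat in the tray (x of plate in the frame of tray between -0.03 and 0.03 m and y of plate in the frame of tray between -0.04 and 0.04 m and z of plate in the frame of tray below 0.011 m and angle between plate's own z axis and vertical below 0.1 rad), for 0.2 s.
3. the guard is lifted at least 0.4 rad with the toggle still off (value of joint guard above 0.4 rad and value of joint toggle below 0.2 rad), for 0.05 s.
4. the toggle is pushed over (0.5 rad or more) while the guard is up (value of joint guard above 0.3 rad and value of joint toggle above 0.5 rad), for 0.05 s.
At the end, for the whole second after the job is handed in: The plate lies flat and still in the tray (within 30 mm of its centre lengthwise, 40 mm across), the toggle is over (at least 0.5 of 0.6 rad) and the guard is shut (under 0.08 rad) (all of step 2 and linear speed of plate below 0.02 m/s and value of joint guard below 0.08 rad and value of joint toggle above 0.5 rad); the robot touches nothing.
It fails at once if a bystander is moved more than 40 mm (distance of any of jar, tin, moulding, brush, plane, mallet, pot, tape from where it was at the start of the episode above 0.04 m).
It fails at once if a bystander is tipped over (angle between any of jar, tin, moulding, brush, plane, mallet, pot, tape's own z axis and vertical above 0.5 rad).
It also fails if it takes over 72 s, if anything falls off the work surface, if the arm or the gripper's body presses on something with over 40 N, if the wrist force passes 120 N, or if a joint passes its speed limit or range.

## Working session

There is one attempt and no reset: what is moved stays moved. The work goes in short steps, each a Python script; the robot and the scene stay as the last script left them, time stands still between calls to the robot, and variables do not carry over. Pictures are saved under pics/ and viewed, and the job is handed in when it is done.

```bash
mkdir -p pics; ls; python3 - <<'E'
from bench import env, kinematics, monitor, eyes, job
import cv2, json, pickle
s=monitor.sense(); print({k:s[k] for k in ('clock','position','ee_rot','finger_gap')}, env.hold_point_z)
d={}
for n in ("scene","side","wrist"):
    f=eyes.grab_frame(n); d[n]=f
    cv2.imwrite(f"pics/{n}0.png",cv2.cvtColor(f["frame"],cv2.COLOR_RGB2BGR)); print(n,f["mtx"].tolist() if hasattr(f["mtx"],'tolist') else f["mtx"],f["k1"],f["view"])
pickle.dump(d,open('f0.pkl','wb'))
E
```

```text
pics
{'clock': 0.0, 'position': array([5.24747750e-01, 4.44152155e-05, 2.30727448e-01]), 'ee_rot': array([1.09623685e-04, 7.07552445e-01, 8.95951390e-05, 7.06660823e-01]), 'finger_gap': 0.9975709417423892} 0.0187
scene [[401.2210555530843, 0.0, 253.19900356830402], [0.0, 401.2210555530843, 185.56891344892114], [0.0, 0.0, 1.0]] -0.11090857584588942 [[-0.72914258  0.68434849  0.00427166  0.38269349]
 [ 0.50718798  0.5445556  -0.66799667 -0.20347091]
 [-0.45946867 -0.48489828 -0.744152    1.60884876]
 [ 0.          0.          0.          1.        ]]
side [[377.77250321655526, 0.0, 251.1371330187586], [0.0, 377.77250321655526, 190.93578622316528], [0.0, 0.0, 1.0]] 0.006660535320635751 [[ 0.9949653  -0.09972879  0.00991056 -0.53606795]
 [-0.0633846  -0.70278436 -0.70857359  0.1014318 ]
 [ 0.07763018  0.70437796 -0.70556732  1.37872782]
 [ 0.          0.          0.          1.        ]]
wrist [[271.78156722922955, 0.0, 255.3704386806438], [0.0, 271.78156722922955, 192.4628783646088], [0.0, 0.0, 1.0]] -0.01609874145892118 [[ 9.99997482e-01 -1.16766876e-05 -2.24414701e-03 -5.23621674e-01]
 [ 7.02668024e-04 -9.48075821e-01  3.18043621e-01 -4.19320327e-02]
 [-2.13133521e-03 -3.18044397e-01 -9.48073425e-01  3.82392835e-01]
 [ 0.00000000e+00  0.00000000e+00  0.00000000e+00  1.00000000e+00]]
```

View pics/scene0.png

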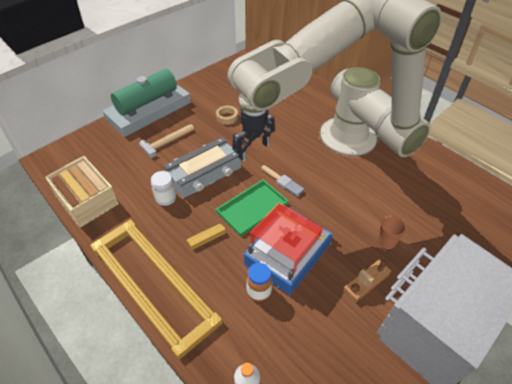

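View pics/side0.png

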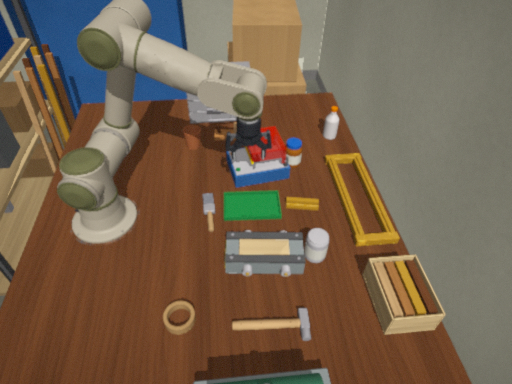

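View pics/wrist0.png

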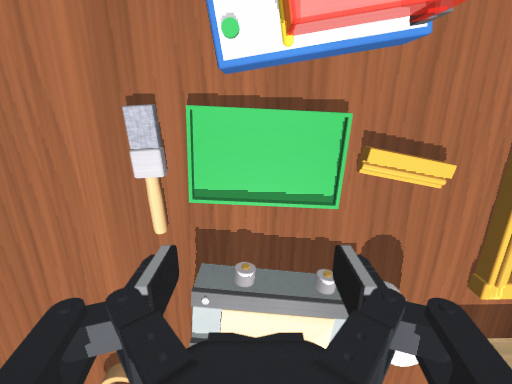

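```bash
cat > h.py <<'E'
import numpy as np, cv2, pickle
from scipy.spatial.transform import Rotation as R
def ray(f,uv):
    K,k1=f["mtx"],f["k1"]
    d=np.array([(uv[0]-K[0,2])/K[0,0],(uv[1]-K[1,2])/K[1,1]])
    s=d.copy()
    for _ in range(30): s=d/(1+k1*(s@s))
    V=np.array(f["view"]); c=-V[:3,:3].T@V[:3,3]
    return c,V[:3,:3].T@np.array([s[0],s[1],1.])
def onz(f,uv,z):
    c,d=ray(f,uv); return c+d*(z-c[2])/d[2]
def proj(f,p):
    V=f["view"];q=V[:3,:3]@np.asarray(p)+V[:3,3];s=q[:2]/q[2];s=s*(1+f["k1"]*(s@s))
    return s*[f["mtx"][0,0],f["mtx"][1,1]]+[f["mtx"][0,2],f["mtx"][1,2]]
def tri(*fu):
    A=np.zeros((3,3));b=np.zeros(3)
    for f,uv in fu:
        c,d=ray(f,uv);d/=np.linalg.norm(d);P=np.eye(3)-np.outer(d,d);A+=P;b+=P@c
    return np.linalg.solve(A,b)
def crop(f,name,x0,y0,w,h,k):
    im=cv2.cvtColor(f["frame"],cv2.COLOR_RGB2BGR)[y0:y0+h,x0:x0+w]
    cv2.imwrite(f"pics/{name}.png",cv2.resize(im,None,fx=k,fy=k,interpolation=cv2.INTER_CUBIC))
def quat(tx,tz):
    tx=np.array(tx,float);tx/=np.linalg.norm(tx);tz=np.array(tz,float);tz-=tx*(tx@tz);tz/=np.linalg.norm(tz)
    return R.from_matrix(np.c_[tx,np.cross(tz,tx),tz]).as_quat()
E
python3 - <<'E'
from h import *
d=pickle.load(open('f0.pkl','rb'))
crop(d['side'],'side0a',205,110,140,180,4.4/1.33)
crop(d['side'],'side0b',215,180,115,105,5.5)
crop(d['scene'],'scene0a',150,130,190,160,4)
f=d['wrist'];V=f['view'];print(-V[:3,:3].T@V[:3,3])
E
```

```text
[0.52446483 0.08185704 0.37469762]
```

View pics/side0b.png

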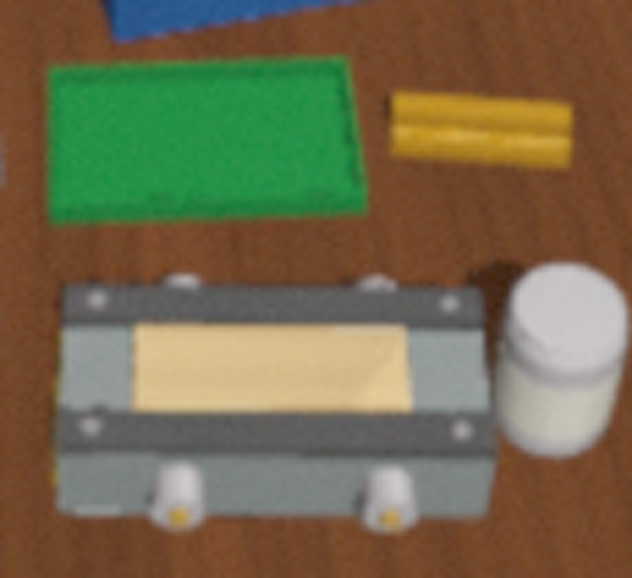

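View pics/scene0a.png

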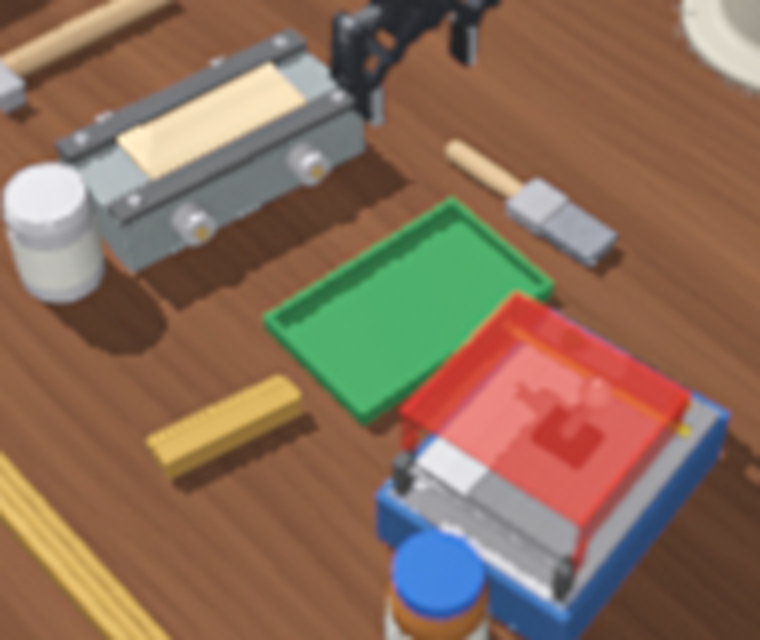

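```bash
python3 - <<'E'
from h import *
d=pickle.load(open('f0.pkl','rb'));s=d['side'];c=d['scene'];w=d['wrist']
S=lambda x,y:(215-.5+.5/5.5+x/5.5,180-.5+y/5.5+.09)
C=lambda x,y:(150+x/4-.37,130+y/4-.37)
print("rail corners side z=.07")
for p in [(63,287),(484,287),(55,452),(497,452),(62,325),(487,323),(62,412),(490,411)]: print(p,onz(s,S(*p),.07).round(4))
print("scene rails z=.07")
for p in [(58,147),(292,32),(130,218),(355,100),(305,42),(110,200)]: print(p,onz(c,C(*p),.07).round(4))
print("plate side z=.068")
for p in [(135,325),(405,325),(410,410),(130,412)]: print(onz(s,S(*p),.068).round(4))
print("plate scene")
for p in [(120,135),(270,66),(305,100),(155,178)]: print(onz(c,C(*p),.068).round(4))
def green(f,n):
    h=cv2.cvtColor(f['frame'],cv2.COLOR_RGB2HSV)
    m=cv2.inRange(h,(55,120,60),(75,255,255))
    cs,_=cv2.findContours(m,0,2);cs=max(cs,key=cv2.contourArea)
    q=cv2.approxPolyDP(cs,.03*cv2.arcLength(cs,True),True)[:,0]
    print(n,[(p.tolist(),onz(f,p,.018).round(4).tolist()) for p in q])
for n in d: green(d[n],n)
E
```

```text
rail corners side z=.07
(63, 287) [ 0.4387 -0.1583  0.07  ]
(484, 287) [ 0.6917 -0.1816  0.07  ]
(55, 452) [ 0.4279 -0.2764  0.07  ]
(497, 452) [ 0.6756 -0.2995  0.07  ]
(62, 325) [ 0.4365 -0.1871  0.07  ]
(487, 323) [ 0.6881 -0.2088  0.07  ]
(62, 412) [ 0.4333 -0.2495  0.07  ]
(490, 411) [ 0.6773 -0.2715  0.07  ]
scene rails z=.07
(58, 147) [ 0.6758 -0.2925  0.07  ]
(292, 32) [ 0.4296 -0.2681  0.07  ]
(130, 218) [ 0.6794 -0.182   0.07  ]
(355, 100) [ 0.4476 -0.1599  0.07  ]
(305, 42) [ 0.4298 -0.2492  0.07  ]
(110, 200) [ 0.6795 -0.2102  0.07  ]
plate side z=.068
[ 0.4797 -0.1895  0.068 ]
[ 0.6396 -0.2043  0.068 ]
[ 0.6321 -0.2652  0.068 ]
[ 0.472  -0.2517  0.068 ]
plate scene
[ 0.6264 -0.2692  0.068 ]
[ 0.4731 -0.2478  0.068 ]
[ 0.4789 -0.1919  0.068 ]
[ 0.6352 -0.2064  0.068 ]
scene [([262, 180], [0.4374, -0.0478, 0.018]), ([217, 209], [0.6376, -0.0554, 0.018]), ([240, 235], [0.6517, 0.0743, 0.018]), ([276, 202], [0.473, 0.0568, 0.018]), ([286, 204], [0.4546, 0.0859, 0.018])]
side [([277, 191], [0.6461, 0.0676, 0.018]), ([224, 193], [0.4412, 0.0751, 0.018]), ([224, 219], [0.4347, -0.0568, 0.018]), ([279, 218], [0.6328, -0.0701, 0.018])]
wrist [([186, 105], [0.4367, 0.0777, 0.018]), ([189, 202], [0.4305, -0.052, 0.018]), ([337, 208], [0.639, -0.0609, 0.018]), ([350, 113], [0.6432, 0.0682, 0.018])]
```

```bash
python3 - <<'E'
from h import *
from bench import env, kinematics, monitor, eyes
ya=-.093; u=np.array([np.cos(ya),np.sin(ya),0]); v=np.array([-u[1],u[0],0])
for sg in (1,-1):
    q=quat([0,0,-1],sg*v)
    for p in ([.662,-.238,.17],[.662,-.238,.063],[.42,-.216,.05],[.51,.01,.02]): print(sg,p,kinematics.ik(p,q))
# console estimate from ray intersections later
q=quat([0,0,-1],v)
env.close_gripper(40)
env.reach([.60,-.232,.24],q)
f=eyes.grab_frame('wrist'); crop(f,'w1',0,0,512,384,1.5); pickle.dump(f,open('w1.pkl','wb'))
s=eyes.grab_frame('side'); pickle.dump(s,open('s1.pkl','wb'));crop(s,'s1',215,110,90,90,6)
c=eyes.grab_frame('scene'); pickle.dump(c,open('c1.pkl','wb'))
print(monitor.sense()['clock'],monitor.sense()['position'])
E
```

```text
1 [0.662, -0.238, 0.17] [-5.11210388e-01  7.68414714e-01  9.35915590e-01 -4.44089210e-16
  1.43726235e+00 -1.98900671e+00]
1 [0.662, -0.238, 0.063] [-5.11210388e-01  8.58777198e-01  1.05321581e+00 -4.44089210e-16
  1.22959965e+00 -1.98900671e+00]
1 [0.42, -0.216, 0.05] [-7.23817917e-01  4.39108134e-01  1.85843559e+00 -4.44089210e-16
  8.44048933e-01 -2.20161424e+00]
1 [0.51, 0.01, 0.02] [-2.10413020e-01  5.55943436e-01  1.76226709e+00 -4.44089210e-16
  8.23382123e-01 -1.68820935e+00]
-1 [0.662, -0.238, 0.17] [-5.11210388e-01  7.68414714e-01  9.35915590e-01 -4.44089210e-16
  1.43726235e+00  1.15258594e+00]
-1 [0.662, -0.238, 0.063] [-5.11210388e-01  8.58777198e-01  1.05321581e+00 -4.44089210e-16
  1.22959965e+00  1.15258594e+00]
-1 [0.42, -0.216, 0.05] [-7.23817917e-01  4.39108134e-01  1.85843559e+00 -4.44089210e-16
  8.44048933e-01  9.39978409e-01]
-1 [0.51, 0.01, 0.02] [-2.10413020e-01  5.55943436e-01  1.76226709e+00 -4.44089210e-16
  8.23382123e-01  1.45338331e+00]
2.65 [ 0.60006422 -0.23156739  0.24013527]
```

View pics/w1.png

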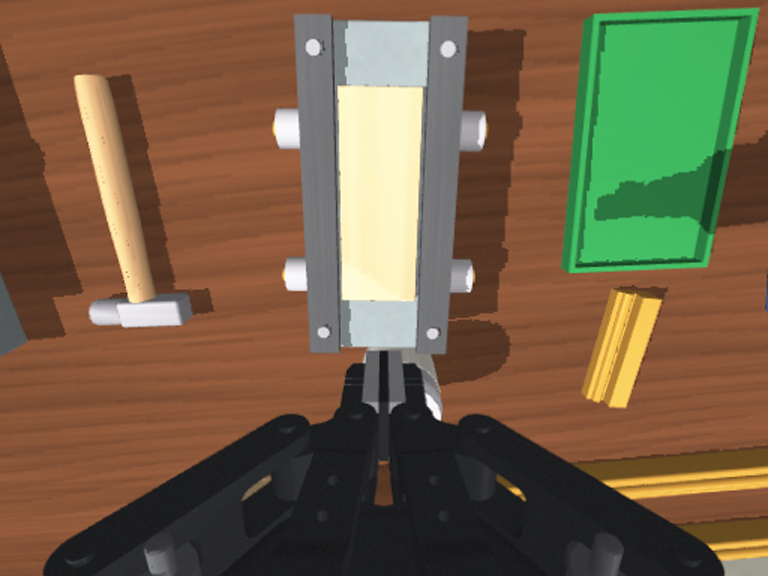

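View pics/s1.png

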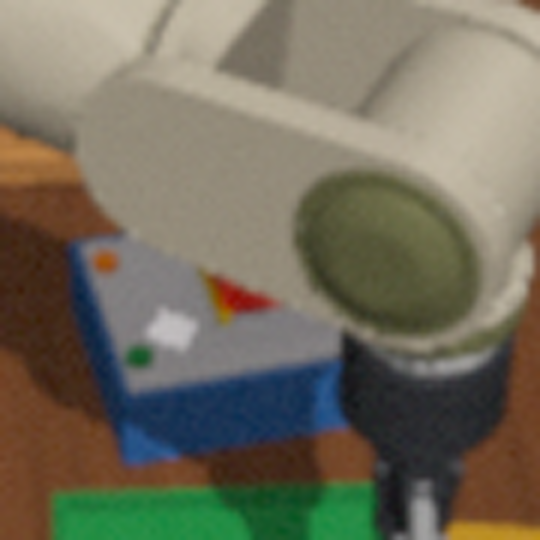

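```bash
python3 - <<'E'
from h import *
f=pickle.load(open('w1.pkl','rb'))
for n,z,ps in (('rails',.07,[(295,15),(467,17),(310,352),(445,353)]),('inner',.07,[(333,20),(340,350),(430,20),(417,350)]),('plate',.068,[(338,86),(423,87),(343,300),(415,300)])):
    for p in ps: print(n,p,onz(f,(p[0]/1.5-.17,p[1]/1.5-.17),z).round(4))
h=cv2.cvtColor(f['frame'],cv2.COLOR_RGB2HSV)
m=cv2.inRange(h,(15,40,190),(32,140,255)); m[:, :190]=0;m[:,310:]=0
cs,_=cv2.findContours(m,0,2);cs=max(cs,key=cv2.contourArea);r=cv2.minAreaRect(cs);print(r)
b=cv2.boxPoints(r);P=np.array([onz(f,p,.068) for p in b]);print(P.round(4),P.mean(0))
m=cv2.inRange(h,(50,100,30),(80,255,255))
cs,_=cv2.findContours(m,0,2);cs=max(cs,key=cv2.contourArea);cs=cv2.convexHull(cs)
q=cv2.approxPolyDP(cs,.02*cv2.arcLength(cs,True),True)[:,0];print(q)
P=np.array([onz(f,p,.018) for p in q]);print(P.round(4))
E
```

```text
rails (295, 15) [ 0.4252 -0.2745  0.07  ]
rails (467, 17) [ 0.437  -0.1602  0.07  ]
rails (310, 352) [ 0.6735 -0.3016  0.07  ]
rails (445, 353) [ 0.6853 -0.1864  0.07  ]
inner (333, 20) [ 0.4305 -0.2496  0.07  ]
inner (340, 350) [ 0.674  -0.2758  0.07  ]
inner (430, 20) [ 0.4366 -0.185   0.07  ]
inner (417, 350) [ 0.6802 -0.2102  0.07  ]
plate (338, 86) [ 0.4705 -0.2515  0.068 ]
plate (423, 87) [ 0.4767 -0.1921  0.068 ]
plate (343, 300) [ 0.6298 -0.2678  0.068 ]
plate (415, 300) [ 0.6353 -0.2087  0.068 ]
((253.0, 128.5), (143.0, 56.0), 90.0)
[[ 0.4704 -0.2517  0.068 ]
 [ 0.4759 -0.1929  0.068 ]
 [ 0.6361 -0.2031  0.068 ]
 [ 0.6296 -0.2722  0.068 ]] [ 0.55296847 -0.22996025  0.068     ]
[[505   5]
 [471 177]
 [374 178]
 [389  14]]
[[ 0.436   0.0784  0.018 ]
 [ 0.6455  0.0692  0.018 ]
 [ 0.6342 -0.068   0.018 ]
 [ 0.4345 -0.0584  0.018 ]]
```

```bash
cat >> h.py <<'E'
yaP=-.107; uP=np.array([np.cos(yaP),np.sin(yaP),0]); vP=np.array([-uP[1],uP[0],0]); oP=np.array([.6794,-.244,0])
def P(x,y,z): return oP+uP*x+vP*y+[0,0,z]
qP=quat([0,0,-1],vP)
E
python3 - <<'E'
from h import *
from bench import env, kinematics, monitor, eyes
env.reach(P(-.0225,0,.12),qP)
env.movel(P(-.0225,0,.072),.12)
t=env.movel(P(-.0225,0,.056),.02,guard=4)
s=monitor.sense();z=s['position'][2];print(t,z,s['contact_force'],s['clock'])
z=max(z,.058)+.0015
env.movel(P(-.0225,0,z),.05)
env.movel(P(-.142,0,z),.08)
s=monitor.sense();print(s['position'],s['contact_force'],s['clock'])
env.movel(P(-.125,0,z),.1)
env.movel(P(-.125,0,.18),.2)
f=eyes.grab_frame('wrist'); crop(f,'w2',0,0,512,384,1.5); pickle.dump(f,open('w2.pkl','wb'))
s=eyes.grab_frame('side');crop(s,'s2',205,180,115,105,5.5)
print(monitor.sense()['clock'])
E
```

```text
True 0.06010664268050253 [-0.89597762 -0.36944133  4.75333871] 4.3917
[ 0.5383882  -0.22883623  0.0615366 ] [0.56139127 0.26389229 0.19248246] 6.2833
7.4417
```

View pics/w2.png

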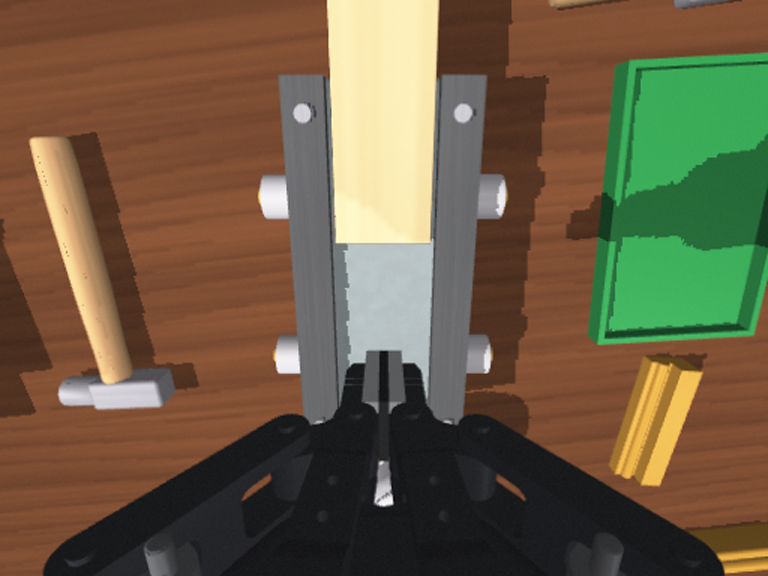

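View pics/s2.png

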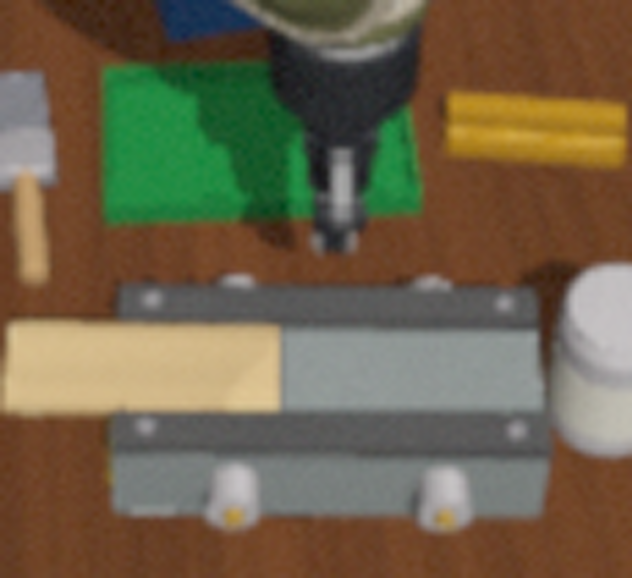

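```bash
python3 - <<'E'
from h import *
f=pickle.load(open('w2.pkl','rb'))
for z,p in ((.068,(336,242)),(.068,(430,243)),(.07,(280,76)),(.07,(487,75)),(.018,(598,343)),(.018,(754,335)),(.018,(617,60))):
    x=onz(f,(p[0]/1.5-.17,p[1]/1.5-.17),z); r=x-oP; print(p,x.round(4),'press',(r@uP).round(4),(r@vP).round(4))
E
```

```text
(336, 242) [ 0.5225 -0.2571  0.068 ] press -0.1546 -0.0297
(430, 243) [ 0.5295 -0.1978  0.068 ] press -0.1539 0.0299
(280, 76) [ 0.4253 -0.2745  0.07  ] press -0.2494 -0.0575
(487, 75) [ 0.4371 -0.1593  0.07  ] press -0.2499 0.0583
(598, 343) [ 0.6395 -0.0603  0.018 ] press -0.0592 0.1784
(754, 335) [0.6468 0.0702 0.018 ] press -0.066 0.3089
(617, 60) [ 0.4294 -0.0591  0.018 ] press -0.2683 0.1572
```

```bash
python3 - <<'E'
from h import *
from bench import env, kinematics, monitor, eyes
env.release()
env.movel(P(-.268,0,.13),.3)
print(env.movel(P(-.268,0,.050),.12,guard=8))
env.close_gripper(60)
s=monitor.sense();print(s['finger_gap'],s['position'],s['contact_force'],s['clock'])
env.movel(P(-.268,0,.056),.04)
env.movel(P(-.268,0,.14),.2)
s=monitor.sense();print(s['finger_gap'],s['contact_force'],s['clock'])
s=eyes.grab_frame('side');crop(s,'s3',195,150,150,130,5)
f=eyes.grab_frame('wrist'); crop(f,'w3',0,0,512,384,1.5)
E
```

```text
False
0.6824709292258068 [ 0.41322124 -0.21562437  0.05091731] [-1.41614265  1.78906036  6.53175713] 10.0583
0.682911803850949 [-0.0692362  -1.26729402 -0.50967634] 10.925
```

View pics/s3.png

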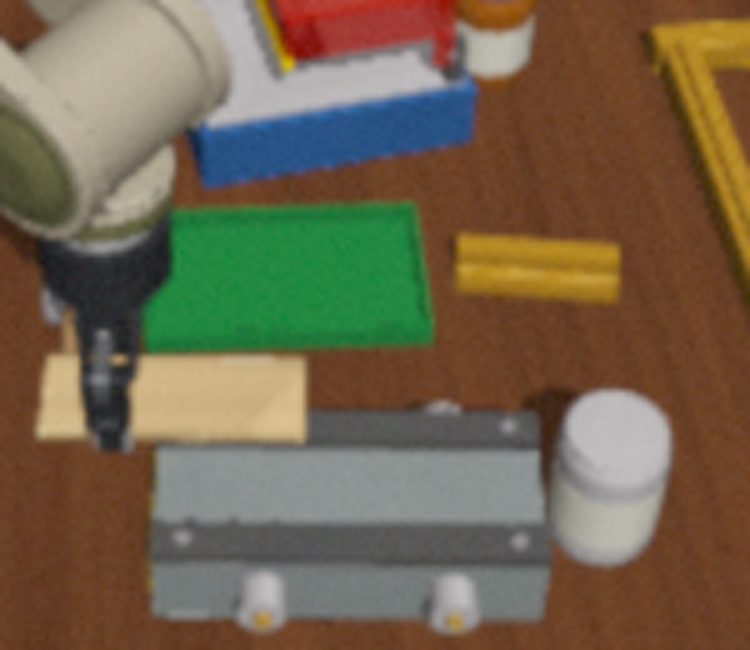

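View pics/w3.png

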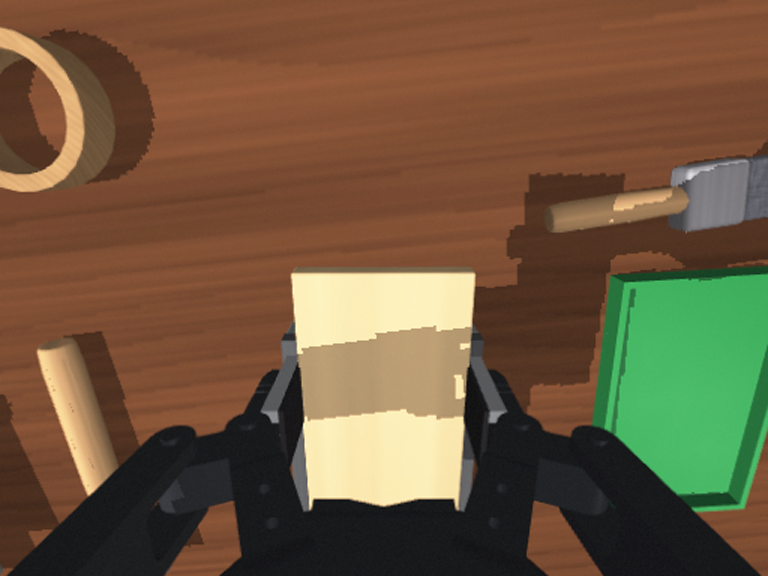

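```bash
cat >> h.py <<'E'
yaT=-.042; uT=np.array([np.cos(yaT),np.sin(yaT),0]); vT=np.array([-uT[1],uT[0],0]); oT=np.array([.538,.0075,0])
def T(x,y,z): return oT+uT*x+vT*y+[0,0,z]
qT=quat([0,0,-1],vT)
E
python3 - <<'E'
from h import *
from bench import env, kinematics, monitor, eyes
env.movel(T(-.034,0,.13),.25,frame=qT) if False else env.reach(T(-.034,0,.13),qT)
env.movel(T(-.034,0,.012),.12)
t=env.movel(T(-.034,0,-.005),.03,guard=3)
z=monitor.sense()['position'][2];print(t,z,monitor.sense()['clock'])
env.movel(T(-.034,0,max(z,-.004)+.004),.03)
env.release()
env.movel(T(-.034,0,.19),.25)
f=eyes.grab_frame('wrist'); crop(f,'w4',0,0,512,384,1.5); pickle.dump(f,open('w4.pkl','wb'))
s=eyes.grab_frame('side');crop(s,'s4',205,110,140,130,5)
print(monitor.sense()['clock'])
E
```

```text
True 0.000479713315229998 13.5583
15.2333
```

View pics/w4.png

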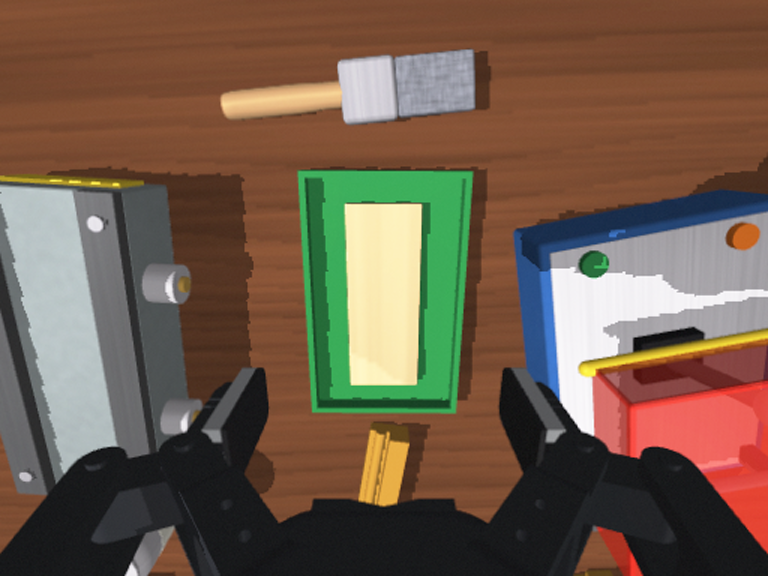

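View pics/s4.png

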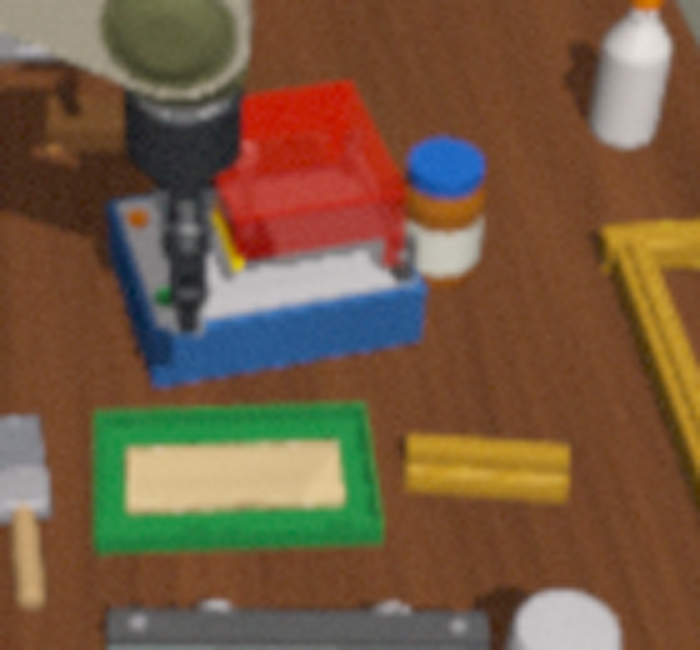

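```bash
python3 - <<'E'
from h import *
from bench import env, kinematics, monitor, eyes
env.close_gripper(60)
env.reach([.53,.185,.28],quat([0,0,-1],[-.12,1,0]))
f=eyes.grab_frame('wrist'); crop(f,'w5',0,0,512,384,1.56); pickle.dump(f,open('w5.pkl','wb'))
print(monitor.sense()['clock'])
E
```

```text
16.8667
```

View pics/w5.png

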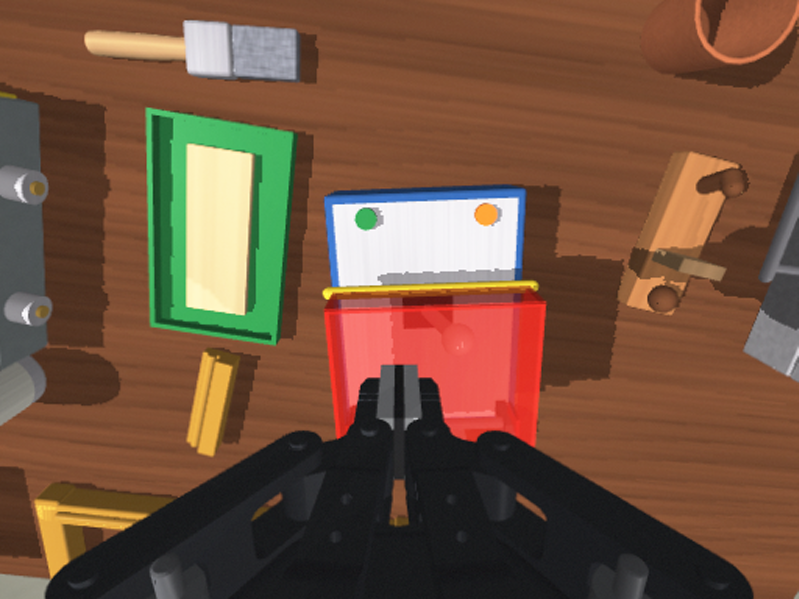

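```bash
python3 - <<'E'
from h import *
f=pickle.load(open('w5.pkl','rb'));w=pickle.load(open('f0.pkl','rb'))
k=1.56
g=lambda p,z: onz(f,(p[0]/k-.18,p[1]/k-.18),z).round(4)
a=g((325,293.5),.11);b=g((538,286.5),.11);print('bar',a,b,np.linalg.norm(a-b),(a+b)/2,np.arctan2(-(b-a)[0],(b-a)[1]))
a=g((325,196),.06);b=g((524,189),.06);print('front edge',a,b,np.linalg.norm(a-b),(a+b)/2,np.arctan2(-(b-a)[0],(b-a)[1]))
a=g((326,311),.152);b=g((545,303),.152);print('hood top front',a,b,np.linalg.norm(a-b),(a+b)/2,np.arctan2(-(b-a)[0],(b-a)[1]))
print('ball',g((459,340),.137))
# side/scene check: console corners
s=w['side'];
for uv in [(205+152/5,110+385/5)]: print('side front-right foot corner (later pic)',onz(s,uv,0))
print('side far right top', onz(s,(205+420/5,110+290/5),.06),'near right top',onz(s,(205+145/5,110+335/5),.06))
E
```

```text
bar [0.5529 0.1294 0.11  ] [0.5278 0.2921 0.11  ] 0.16462472475299694 [0.54035 0.21075 0.11   ] 0.15306497516392076
front edge [0.4843 0.1167 0.06  ] [0.4589 0.2807 0.06  ] 0.16595529518517932 [0.4716 0.1987 0.06  ] 0.15365720784141917
hood top front [0.5512 0.1368 0.152 ] [0.528  0.2836 0.152 ] 0.1486219364696881 [0.5396 0.2102 0.152 ] 0.15674179582817097
ball [0.568  0.2332 0.137 ]
side front-right foot corner (later pic) [0.48814128 0.12258311 0.        ]
side far right top [0.70390545 0.14961187 0.06      ] near right top [0.48348924 0.11665729 0.06      ]
```

```bash
cat >> h.py <<'E'
yaC=.154; uC=np.array([np.cos(yaC),np.sin(yaC),0]); vC=np.array([-uC[1],uC[0],0]); oC=np.array([.6736,.2309,0])
def C(x,y,z): return oC+uC*x+vC*y+[0,0,z]
aF=np.radians(50); dF=np.array([np.cos(aF),-np.sin(aF)]); nF=np.array([np.sin(aF),np.cos(aF)])
def tipat(th,L,y,gap=0.):
    ph=np.arctan2(.02,.135)+th; r=np.hypot(.02,.135)
    B=np.array([-r*np.cos(ph),.09+r*np.sin(ph)])
    t=B-nF*(.016+gap)+dF*L
    return C(t[0],y,t[1])
def qF(sg): return quat(uC*dF[0]+np.array([0,0,dF[1]]),sg*vC)
E
python3 - <<'E'
from h import *
from bench import kinematics
for sg in (1,-1):
    for th,L,y in ((0,-.05,.05),(0,.03,.05),(.25,.037,.05),(.5,.045,.05),(.5,.045,.0),(.5,-.05,.0)):
        j=kinematics.ik(tipat(th,L,y,.004),qF(sg)); print(sg,th,L,tipat(th,L,y).round(3),None if j is None else j.round(2))
E
```

```text
1 0 -0.05 [0.489 0.253 0.138] [ 0.31  0.25  2.05 -0.62  0.18 -0.84]
1 0 0.03 [0.539 0.261 0.077] None
1 0.25 0.037 [0.553 0.263 0.104] [ 0.29  0.42  1.91 -0.68  0.14 -0.79]
1 0.5 0.045 [0.575 0.266 0.128] [ 0.28  0.42  1.84 -0.41  0.21 -1.06]
1 0.5 0.045 [0.582 0.217 0.128] [ 0.17  0.39  1.89 -0.07  0.17 -1.48]
1 0.5 -0.05 [0.522 0.207 0.2  ] [ 0.18  0.15  1.97 -0.05  0.32 -1.51]
-1 0 -0.05 [0.489 0.253 0.138] [ 0.31  0.25  2.05 -0.62  0.18  2.31]
-1 0 0.03 [0.539 0.261 0.077] None
-1 0.25 0.037 [0.553 0.263 0.104] [ 0.29  0.42  1.91 -0.68  0.14  2.35]
-1 0.5 0.045 [0.575 0.266 0.128] [ 0.28  0.42  1.84 -0.41  0.21  2.08]
-1 0.5 0.045 [0.582 0.217 0.128] [ 0.17  0.39  1.89 -0.07  0.17  1.66]
-1 0.5 -0.05 [0.522 0.207 0.2  ] [ 0.18  0.15  1.97 -0.05  0.32  1.63]
```

```bash
sed -i 's/radians(50)/radians(60)/' h.py; python3 - <<'E'
from h import *
from bench import kinematics
for sg in (1,-1):
    for th,L,y,g in ((0,-.05,.05,.004),(0,.032,.05,.004),(0,.032,.05,0),(.2,.035,.05,0),(.5,.042,.05,0),(.5,.042,.0,0),(.5,-.05,.0,0)):
        j=kinematics.ik(tipat(th,L,y,g),qF(sg)); print(sg,th,L,tipat(th,L,y,g).round(3),None if j is None else j.round(2))
E
```

```text
1 0 -0.05 [0.491 0.253 0.143] [ 0.3   0.26  1.92 -0.17  0.44 -1.29]
1 0 0.032 [0.531 0.259 0.072] [ 0.28  0.46  1.87 -0.22  0.3  -1.24]
1 0 0.032 [0.535 0.26  0.074] [ 0.28  0.46  1.86 -0.21  0.31 -1.25]
1 0.2 0.035 [0.543 0.261 0.098] [ 0.28  0.43  1.82 -0.18  0.37 -1.3 ]
1 0.5 0.042 [0.565 0.265 0.128] [ 0.28  0.42  1.74 -0.14  0.47 -1.34]
1 0.5 0.042 [0.573 0.215 0.128] [ 0.17  0.39  1.78 -0.02  0.44 -1.54]
1 0.5 -0.05 [0.528 0.208 0.208] [ 0.17  0.19  1.81 -0.02  0.61 -1.54]
-1 0 -0.05 [0.491 0.253 0.143] [ 0.3   0.26  1.92 -0.17  0.44  1.85]
-1 0 0.032 [0.531 0.259 0.072] [ 0.28  0.46  1.87 -0.22  0.3   1.9 ]
-1 0 0.032 [0.535 0.26  0.074] [ 0.28  0.46  1.86 -0.21  0.31  1.89]
-1 0.2 0.035 [0.543 0.261 0.098] [ 0.28  0.43  1.82 -0.18  0.37  1.84]
-1 0.5 0.042 [0.565 0.265 0.128] [ 0.28  0.42  1.74 -0.14  0.47  1.8 ]
-1 0.5 0.042 [0.573 0.215 0.128] [ 0.17  0.39  1.78 -0.02  0.44  1.61]
-1 0.5 -0.05 [0.528 0.208 0.208] [ 0.17  0.19  1.81 -0.02  0.61  1.6 ]
```

```bash
python3 - <<'E'
from h import *
from bench import env, kinematics, monitor, eyes
q=qF(1)
env.reach(tipat(0,-.14,.05,.006),q)
env.movel(tipat(0,-.03,.05,.006),.15)
t=env.movel(tipat(0,.032,.05,.006),.05,guard=6)
s=monitor.sense();print(t,s['position'],tipat(0,.032,.05,.006),s['contact_force'],s['clock'])
a=eyes.grab_frame('side');crop(a,'s5',205,100,110,90,7)
a=eyes.grab_frame('scene');crop(a,'c5',220,180,130,110,6)
a=eyes.grab_frame('wrist');crop(a,'w5b',0,0,512,384,1.5)
E
```

```text
False [0.52955137 0.25918934 0.0715923 ] [0.52951164 0.25913211 0.07128719] [ 0.23299409  0.80820461 -1.01517192] 19.9583
```

View pics/s5.png

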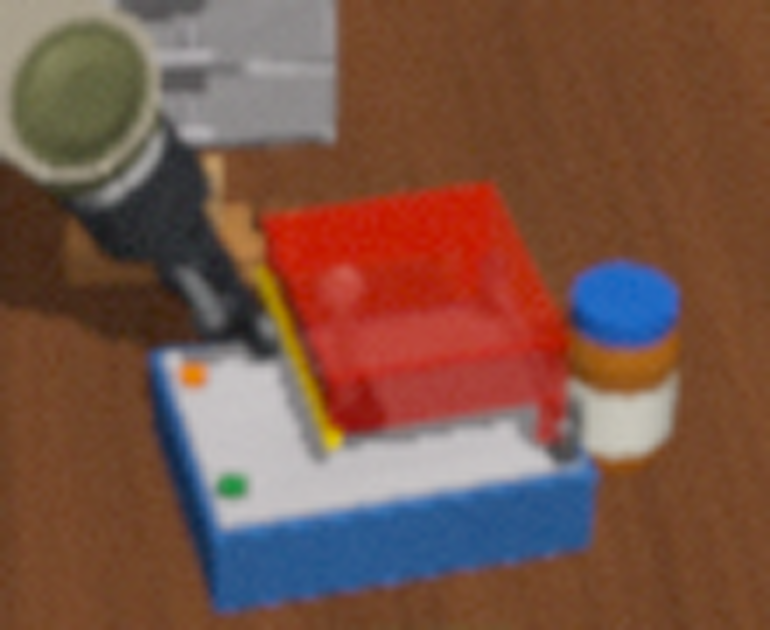

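View pics/c5.png

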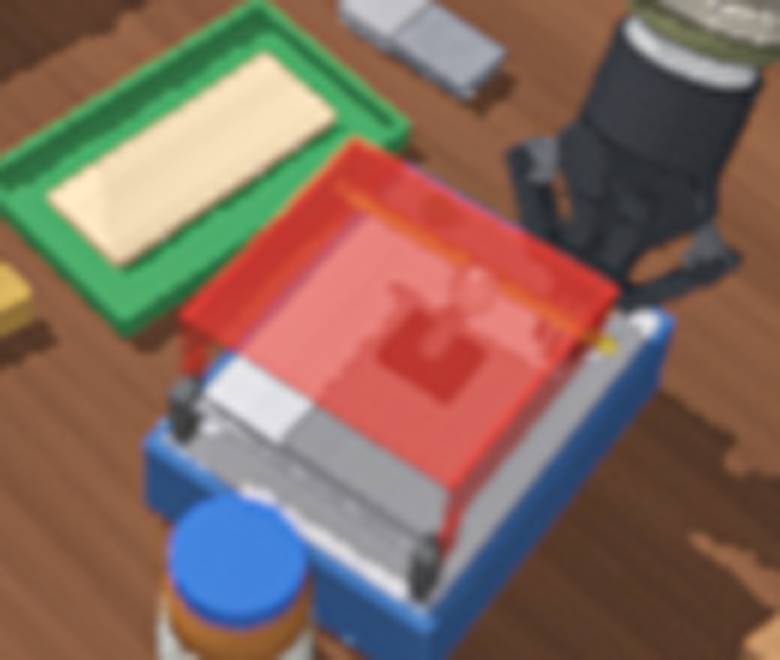

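View pics/w5b.png

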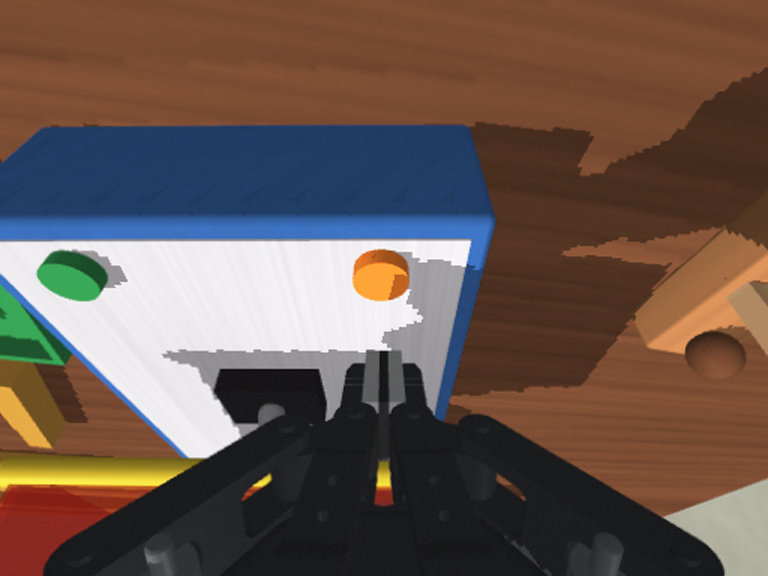

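```bash
python3 - <<'E'
from h import *
from bench import env, kinematics, monitor, eyes
for th,L in ((.06,.033),(.2,.035),(.35,.038),(.52,.042)):
    t=env.movel(tipat(th,L,.05),.06,guard=15)
    s=monitor.sense();print(th,t,s['position'].round(3),tipat(th,L,.05).round(3),s['contact_force'].round(1),s['clock'])
    if t: break
a=eyes.grab_frame('side');crop(a,'s6',205,80,110,100,7)
a=eyes.grab_frame('scene');crop(a,'c6',220,160,130,110,6)
pickle.dump(a,open('c6.pkl','wb'))
E
```

```text
0.06 True [0.533 0.26  0.079] [0.537 0.26  0.081] [-2.3 -0.  -1.5] 20.3583
```

View pics/s6.png

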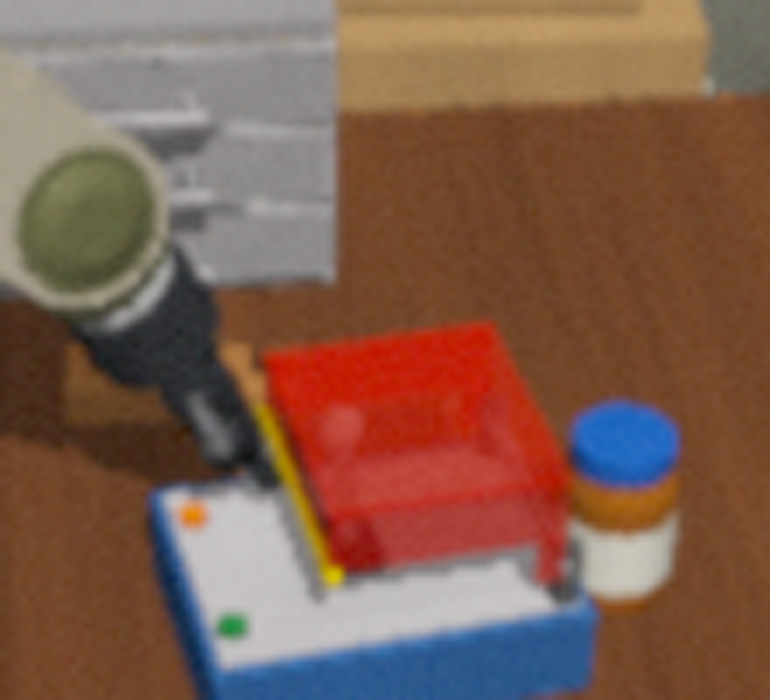

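View pics/c6.png

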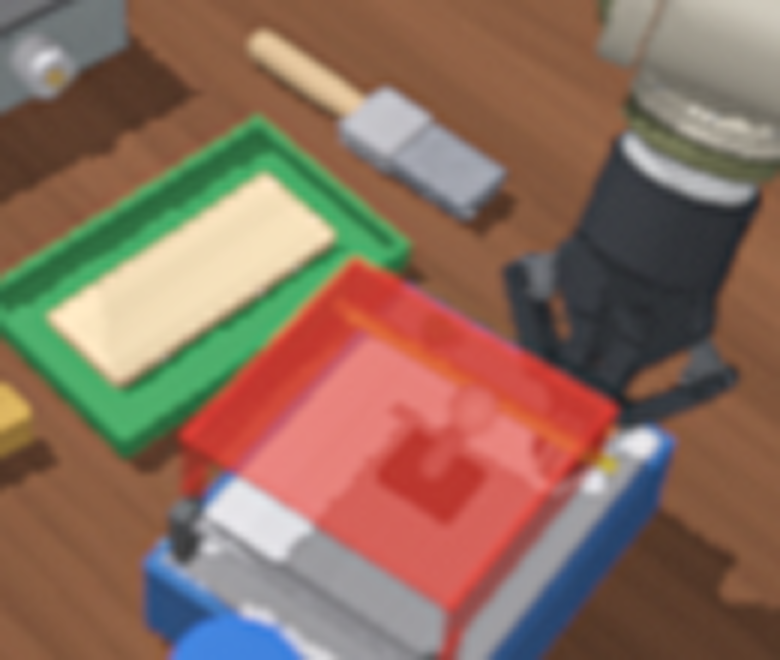

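```bash
python3 - <<'E'
from h import *
from bench import env, kinematics, monitor, eyes
p0=monitor.sense()['position']-.003*uC
env.movel(p0,.05)
for th,L in ((.1,0),(.2,0),(.3,0),(.4,0),(.54,0.0)):
    p=p0+tipat(th,L,.05)-tipat(0,0,.05)
    t=env.movel(p,.06,guard=15)
    s=monitor.sense();print(th,t,(s['position']-p).round(4),s['contact_force'].round(1),s['clock'])
    if t: break
a=eyes.grab_frame('side');crop(a,'s7',205,80,110,100,7);pickle.dump(a,open('s7.pkl','wb'))
a=eyes.grab_frame('scene');crop(a,'c7',220,160,130,110,6)
pickle.dump(a,open('c7.pkl','wb'))
E
```

```text
0.1 False [-0.0005 -0.0002  0.0004] [-5.1 -0.9  0.5] 21.0833
0.2 False [-0.0003  0.      0.0008] [-6.8 -1.   1.5] 21.4583
0.3 False [0.0002 0.0001 0.0007] [-2.6  1.   0.1] 21.8333
0.4 False [0.0004 0.0001 0.0005] [-0.4  1.2 -1.4] 22.2083
0.54 False [ 0.0002 -0.      0.0002] [-2.1  0.8  0.1] 22.675
```

View pics/s7.png

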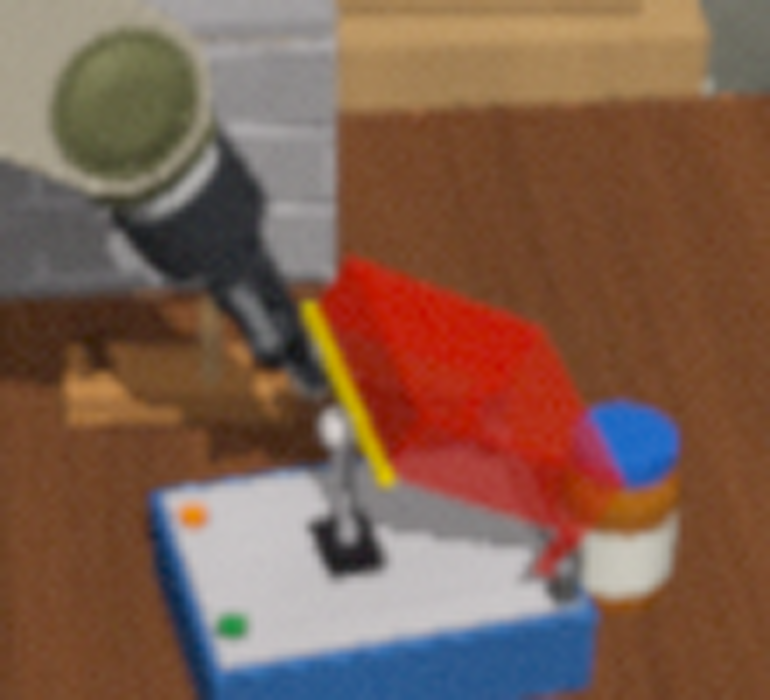

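View pics/c7.png

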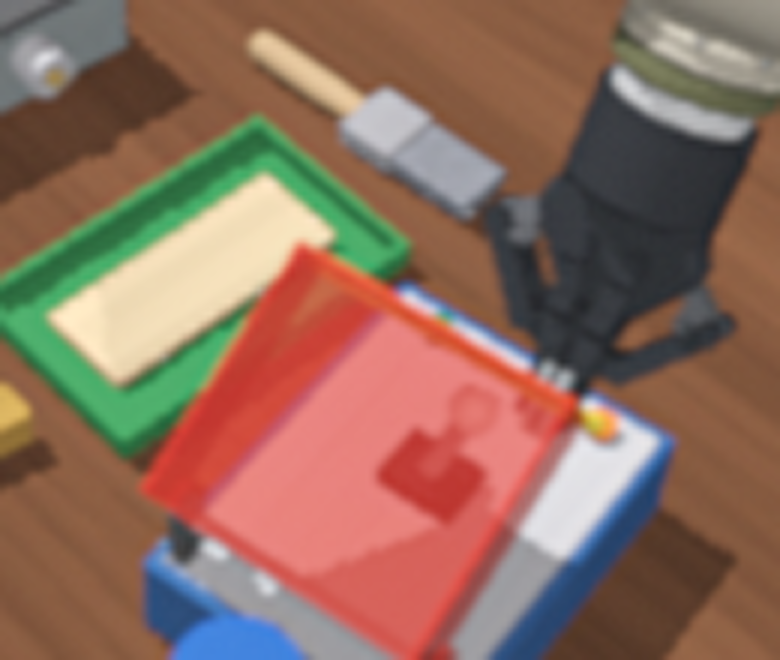

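```bash
python3 - <<'E'
from h import *
from bench import monitor
s=pickle.load(open('s7.pkl','rb'))
for (px,y) in (((388,482),-.078),((312,303),.078)):
    c,d=ray(s,(205+px[0]/7-.43,80+px[1]/7-.43))
    t=((oC+vC*y-c)@vC)/(d@vC); r=c+t*d-oC; x,z=r@uC,r[2]
    print('bar',round(x,4),round(z,4),'theta',np.arctan2(z-.09,-x)-.147)
r=monitor.sense()['position']-oC; print('tip console',(r@uC).round(4),(r@vC).round(4),r[2])
E
```

```text
bar -0.103 0.1759 theta 0.5481130705261097
bar -0.1046 0.1845 theta 0.5874202268420304
tip console -0.1081 0.0499 0.14440705965663908
```

```bash
python3 - <<'E'
from h import *
from bench import env, monitor, eyes
p=C(-.1003,.0499,.1310)
t=env.movel(p,.05,guard=15); s=monitor.sense(); print(t,(s['position']-p).round(4),s['contact_force'].round(1),s['clock'])
if not t:
    for y in (.03,.005):
        p=C(-.1003,y,.1310)
        t=env.movel(p,.05,guard=12)
        s=monitor.sense(); r=s['position']-oC; print(t,(r@uC).round(4),(r@vC).round(4),r[2].round(4),s['contact_force'].round(1),s['clock'])
        if t: break
a=eyes.grab_frame('side');crop(a,'s8',205,80,110,100,7);pickle.dump(a,open('s8.pkl','wb'))
a=eyes.grab_frame('scene');crop(a,'c8',220,160,130,110,6)
E
```

```text
False [ 0.0001 -0.0001 -0.0005] [-1.  -0.2 -1.3] 23.2417
False -0.1004 0.0297 0.131 [-1.1 -0.4 -0.6] 23.7917
False -0.1003 0.0049 0.1309 [-0.8  0.1  0. ] 24.4417
```

View pics/s8.png

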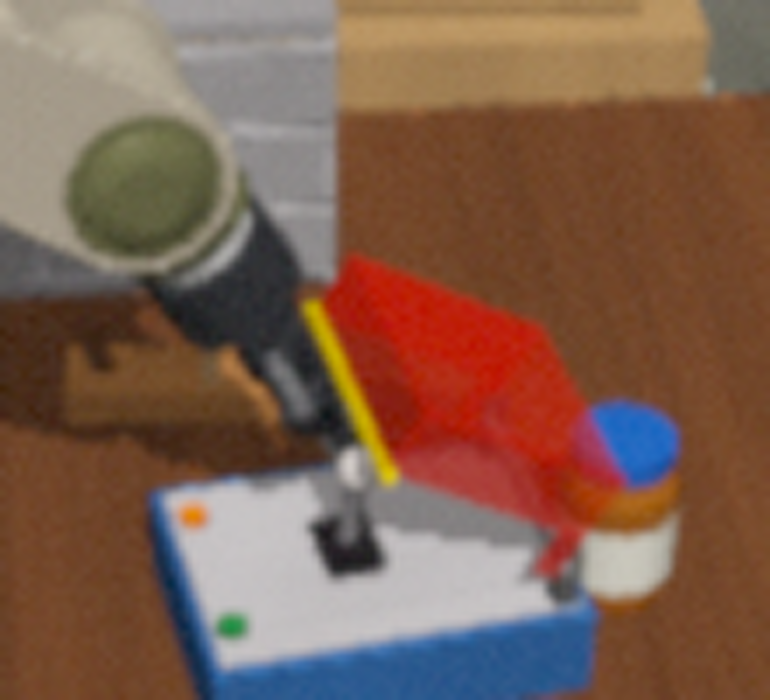

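View pics/c8.png

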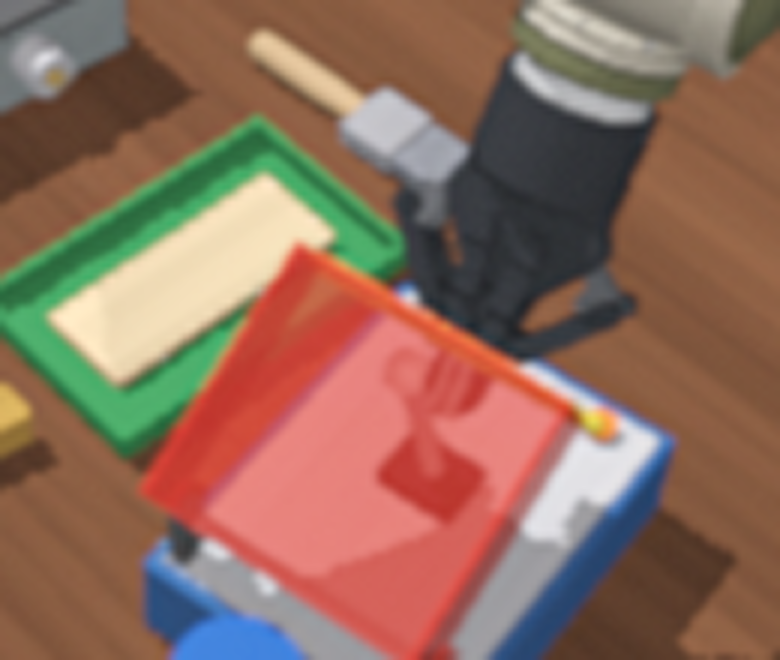

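The side and scene views show the guard still up, and the ball pushed right past vertical (about (352,467) in the s8 crop). It has not reached its stop yet, since the side force is about 0 N. I'll keep pushing until it meets the firm stop.

```bash
python3 - <<'E'
from h import *
from bench import env, monitor, eyes
p=C(-.1003,-.012,.1310)
t=env.movel(p,.03,guard=10)
s=monitor.sense(); r=s['position']-oC; print(t,(r@uC).round(4),(r@vC).round(4),r[2].round(4),s['contact_force'].round(1),s['clock'])
a=eyes.grab_frame('side');crop(a,'s9',205,80,110,100,7);pickle.dump(a,open('s9.pkl','wb'))
a=eyes.grab_frame('scene');crop(a,'c9',220,160,130,110,6);pickle.dump(a,open('c9.pkl','wb'))
E
```

```text
True -0.1004 0.0041 0.1308 [-0.4  5.8  1. ] 24.8
```

View pics/s9.png

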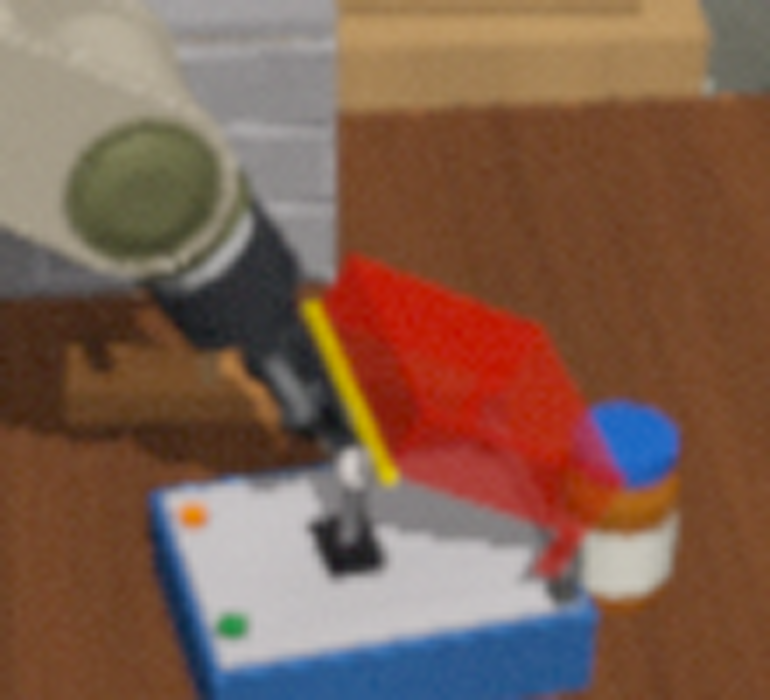

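View pics/c9.png

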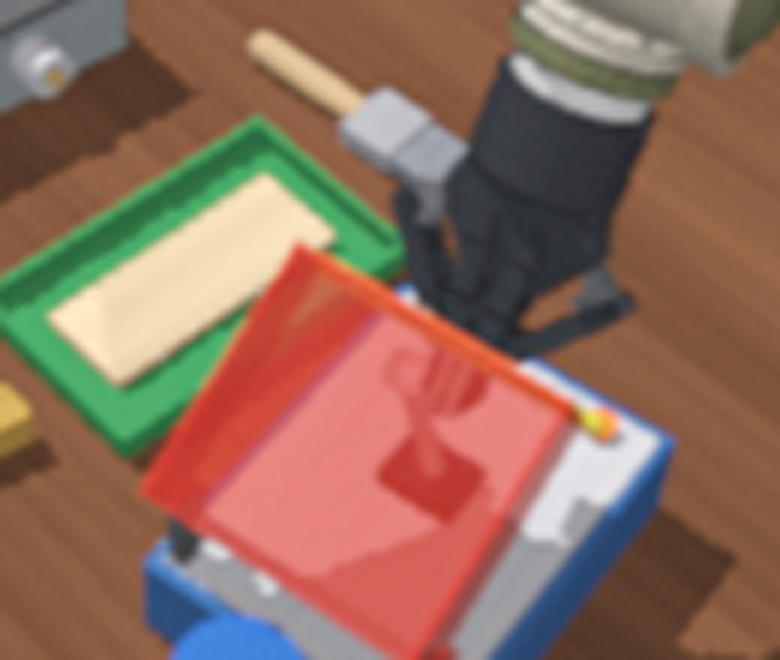

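```bash
python3 - <<'E'
from h import *
s=pickle.load(open('s9.pkl','rb'));c=pickle.load(open('c9.pkl','rb'))
r=tri((s,(205+351/7-.43,80+467/7-.43)),(c,(220+403/6-.42,160+372/6-.42)))-oC
x,y,z=r@uC,r@vC,r[2];print(x,y,z,'toggle',.3-np.arctan2(y,z-.075))
E
```

```text
-0.10374603429486282 -0.01903813686531755 0.1391634081723961 toggle 0.5884387565367301
```

```bash
python3 - <<'E'
from h import *
from bench import env, monitor, eyes
r=monitor.sense()['position']; 
env.movel(r+.005*vC,.05)
D=uC*dF[0]+np.array([0,0,dF[1]])
p=r+.005*vC-.03*uC
env.movel(p,.1)
env.movel(p-D*.10,.15)
env.movel([.42,.12,.30],.25)
env.hold(.5)
for n in ('side','scene','wrist'):
    a=eyes.grab_frame(n);pickle.dump(a,open(f'{n}10.pkl','wb'))
    crop(a,n+'10',*{'side':(200,90,150,130,5),'scene':(200,150,150,150,4),'wrist':(0,0,512,384,1.5)}[n])
s=monitor.sense();print(s['contact_force'],s['clock'])
E
```

```text
[0.41557013 0.04975899 0.07548985] 27.8083
```

View pics/side10.png

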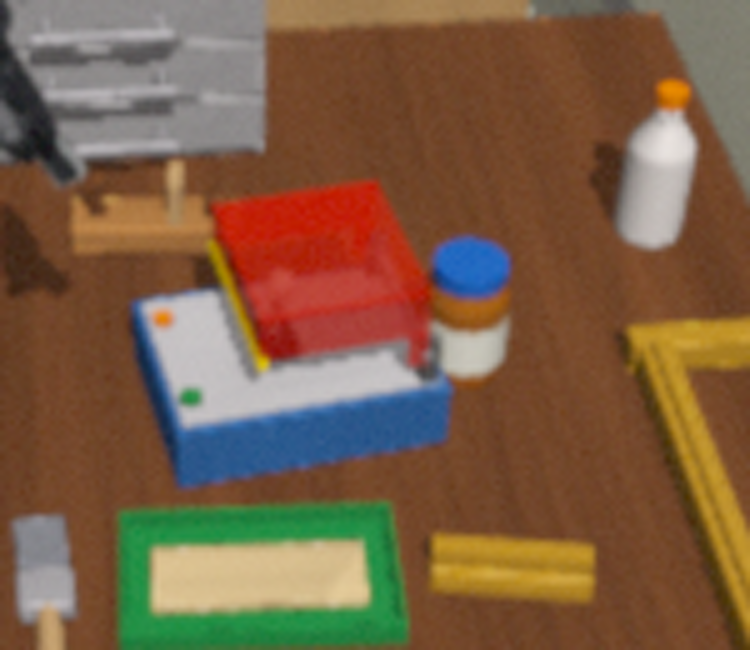

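View pics/scene10.png

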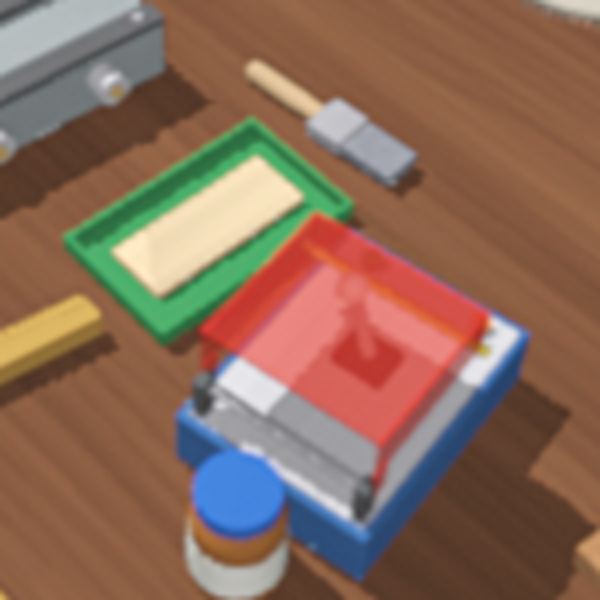

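The guard is shut again. The ball is at scene pixel (287.7, 222.5), against (287.2, 222.0) when it was at its stop, so the toggle stayed over. The plate lies flat in the tray and the bystanders look unmoved. Handing in.

```bash
python3 - <<'E'
from bench import job
print(job.hand_in())
E
```

```text
the job is handed in; nothing more can be done
None
```

The job is done and handed in at about 28 s of the 72 s allowed; `job.hand_in()` reports no verdict.

**Plate:** I pushed it along the channel to about 64 mm overhang, gripped it across its width and laid it in the tray. The last pictures show it lying flat near the tray's centre.

**Guard and toggle:** I lifted the guard with the shut fingers to about 0.55 to 0.59 rad by the side camera. I then pushed the toggle to its firm stop; triangulating the ball gave about 0.59 rad, with the guard still up. I then backed the finger out and the guard dropped shut.

**Last checks:** In the final pictures:
- The guard looks shut.
- The ball is within about 0.5 px of where it was at its stop.
- The robot is clear, with contact force about 0.4 N.
- The bystanders in view look unmoved. I judged this by eye and didn't measure them; the plane, mallet, pot, tape and tin were outside the final crops I viewed.

**One hitch:** The first lift stopped on the 15 N force limit because the finger was pushing the bar forward instead of up. I backed off 3 mm and lifted along the bar's arc, which worked. During that stop the wrist force may briefly have gone above the limit I set, but the readings afterwards were only a few newtons.

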